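# Lock the shared spice caddy and hold the key turned

## Task

Stand the red-capped spice jar from in front of the caddy upright in the empty cell of the wooden caddy and let go of it. Then take the red-headed key from its stand, push it straight down past the sprung pins until it is fully home in the lock on the caddy, and turn it a quarter turn clockwise, up to the stop, so that the yellow locking bar lies across both jars. The bar springs back if you let go, so finish still gripping the key and holding it turned; leave the grey-capped jar in its cell, and do not disturb the salt shaker or the garlic.

Things in the scene. Friction and masses are not known exactly. Their poses are not given: they have to be found in the camera images.
- caddy: Wooden caddy, fixed. Origin on the worktop under the axis of its dark steel lock post (52x52 mm, 144 mm high, at the left end); z up. Along its -y follow two square cells (58x58 mm inside, walls 4 mm thick and 50 mm high, floor 5 mm above the worktop): centres at y = -61 mm (holds the grey-capped jar) and y = -123 mm (empty).
- keyhole (a point): Centre of the keyhole's mouth in the steel top of the lock post, 144 mm above the worktop; axes as the caddy's. Slot 27 mm along x, 9 mm along y, mouth chamfered 3 mm. Two sprung, sticky pins 7 mm down resist the key with 5 to 18 N: push on firmly, wiggle a little if it sticks. Turn only when fully home: until 3 mm short of that the slot stops the key turning.
- free_cell (a point): Centre of the floor of the empty cell, 5 mm above the worktop.
- lock_bar (a joint): Yellow bar on the lock's plug, 16 mm wide, 164 mm long from the lock axis, 122 to 130 mm above the worktop. 0 at rest: points along the caddy's +x (away from the robot). Grows clockwise seen from above; 1.57: lies over the cells along the caddy's -y; stop at 1.6. A spring drives it back (0.03 N m at rest, 0.11 N m turned). The key has about 0.1 rad of play in the plug.
- key_grip (a point): Centre of the key's flat red head: 34 mm (its x) x 10 mm (y, grip across this) x 36 mm high; z up along the key. The key stands upright in its stand, weighs about 40 g and is the same after a half turn. Its steel collar (17 mm across) has its underside 29 mm below this point and rests on the lock's top when the key is home.
- key_tip (a point): Tip of the key, on its axis, 60 mm below point key_grip; 31 mm below the keyhole's mouth when fully home. The blade above it is flat, 24 mm (key's x) x 6 mm (y) x 16 mm high with a wedge tip, and lies in the plane of the head.
- key: The same key; origin at the tip of its blade, axes as point key_grip.
- key_stand: Dark wooden block 60x46x40 mm, fixed, holding the key loosely upright in a slot (28x10 mm, 35 mm deep) along its x; the key's collar rests on its top, so the head's centre is 69 mm above the worktop. Origin at the centre of its underside.
- jar_center (a point): Centre, half-way up, of the red-capped spice jar: round, 45 mm across, 106 mm tall, upright on the worktop between the robot and the caddy. (Another red-capped jar among the clutter at the back wall is not meant.)
- grey_jar_center (a point): Centre of the grey-white-capped spice jar (44 mm across, 109 mm tall) that stands in the cell next to the lock.
- salt_center (a point): Centre of the glass salt shaker with a grey top (44 mm across, 90 mm tall); bystander on the worktop.
- garlic_center (a point): Centre of the garlic bulb (60 mm across, 58 mm tall); bystander.
Things that resemble listed ones, but are neither listed nor needed, are in the scene too. There is more than one size of the part that bears jar_center; the job needs the largest.

How it is judged:
On the way, in this order (a step that is already met when the one before it is completed fails the run):
1. the red-capped jar stands upright on the floor of the empty cell, let go (x of jar_center in the frame of caddy between -0.012 and 0.012 m and y of jar_center in the frame of caddy between -0.135 and -0.111 m and z of jar_center in the frame of caddy below 0.063 m and angle between jar_center's own z axis and vertical below 0.12 rad and contact force between the fingers and red_jar below 0.1 N), for 0.2 s.
2. the key is fully home in the lock, not yet turned (z of key_tip in the frame of caddy below 0.117 m and horizontal distance between key_tip and keyhole below 0.005 m and angle between key_grip's own z axis and vertical below 0.15 rad and value of joint lock_bar below 0.5 rad), for 0.05 s.
3. the key, gripped, is turned a quarter and the bar lies over the jars (z of key_tip in the frame of caddy below 0.117 m and horizontal distance between key_tip and keyhole below 0.005 m and angle between key_grip's own z axis and vertical below 0.15 rad and value of joint lock_bar above 1.4 rad and angle between the x axis of key_grip and the y axis of caddy, either way round below 0.3 rad and contact force between the fingers and key above 1 N), for 0.2 s.
At the end, for the whole second after the job is handed in: Red-capped jar upright on the free cell's floor, within 12 mm of its middle; grey-capped jar still in its cell; key home (tip 27 mm or more below the keyhole's mouth, within 5 mm of its axis, upright), bar at 1.4 rad or more, key turned and still gripped with over 1 N (all of step 3 and x of jar_center in the frame of caddy between -0.012 and 0.012 m and y of jar_center in the frame of caddy between -0.135 and -0.111 m and z of jar_center in the frame of caddy below 0.063 m and angle between each of jar_center, grey_jar_center's own z axis and vertical below 0.12 rad and y of grey_jar_center in the frame of caddy between -0.073 and -0.049 m and z of grey_jar_center in the frame of caddy below 0.066 m); the arm keeps its last pose, push and grip.
It fails at once if the salt shaker or the garlic is moved by more than 30 mm (distance of any of salt_center, garlic_center from where it was at the start of the episode above 0.03 m).
It fails at once if the grey-capped jar is lifted out of its cell or tipped (z of grey_jar_center in the frame of caddy above 0.085 m or angle between grey_jar_center's own z axis and vertical above 0.4 rad).
It also fails if it takes over 64 s, if anything falls off the work surface, if the arm or the gripper's body presses on something with over 40 N, if the wrist force passes 120 N, or if a joint passes its speed limit or range.

## Robot

A 6-joint arm with a two-finger parallel gripper is mounted at the origin on a cart in front of the work surface, level with it; the furniture and walls round the work are solid. World frame = base frame: x ahead of the robot, y to its left, z up, the work surface at z = 0. Lengths are in m, angles in rad, forces in N, time in s.
With the tool pointing down it reaches from about 0.375 to 0.9 m from the base axis. Payload 3.1 kg.
Tool frame: the origin (TCP) lies between the finger pads; the fingertips stand 11 mm ahead of it and the grasp point (between the pads) lies 8 mm behind it; z points along the fingers, y is the line along which they close (so a half turn about z gives the same grasp; the last joint's range is limited). The gripper opens to 87 mm and grips with 3 to 60 N. Pads are 19 mm wide; open, the fingers measure 117 mm over their backs; the gripper's body (75 mm by 190 mm) begins 51 mm behind the grasp point.
Start: joints at [-1.44, 0.527, 1.433, -0, 1.181, -0.178], TCP at [0.19, -0.595, 0.209] pointing down, gripper open.
Joint ranges: [-3.08, 3.08], [-0.75, 2.2], [0.22, 2.44], [-1.43, 4.57], [0, 2.65], [-2.85, 2.85]. Speed limits (rad/s): [2.79, 2.79, 3.14, 3.14, 3.14, 3.14].

## Interface

Orientations are given as a unit quaternion [x, y, z, w].
In Python, from rig import robot gives the robot as it stands.
- The arm moves only by the tool move_arm, never from a script. Its argument "moves" is text: rows parted by semicolons, each of 7 numbers parted by spaces: the shift along the tool's x, y, z in units of 100 mm (1.0 is 100 mm), then the turn, a rotation vector about the tool's x, y, z in units of 90 degrees (1.0 is 90 degrees), then the opening, from 0 (shut) to 1 (fully open). A call has 1 to 12 rows; each row is the pose to reach, as a shift and turn from the pose commanded when the call began, along the tool's axes at that moment; what a row does not reach only later rows make up. A row lasts 1/10 s, in which the tool goes at most 50 mm and 8.59 degrees, less where a joint would pass 70% of its speed; a pose out of reach is approached as far as the arm can. A call with a number of a shift or a turn outside -1 to 1 is refused whole. A call with a gripper value outside its range is refused whole. The fingers move at their own pace and stop on an object; "squeeze" is the grip in N (left out, the last holds). Time passes only in rows, so rows that repeat a pose let the fingers close. It gives the time, the measured TCP pose, the force, the opening and the grip force at its end, in the units of the state.
- robot.get_obs(): the state, without advancing time (a new reading comes with each control period).
- robot.camera(name): name is "scene" or "top" or "wrist"; returns a dict with "image" (480x640x3 uint8, red, green, blue), "intrinsics" (3x3 intrinsics, pixels), "extrinsics" (4x4, takes a point from world to camera coordinates). Camera axes: x right, y up, looking along -z (the intrinsics and any distortion apply to the point x, -y, -z); pixel columns grow to the right and rows downward; lengths in m; the calibration is good to about 2 mm. A picture is of the moment at which its call begins. There is no depth.
- robot.hand_in(): hands the job in; it is judged then, once.
The state is a dict: "time": time; "q": joint angles; "joint_velocities": joint speeds; "joint_torque": joint torques, N m; "position": TCP position; "tool_rot": TCP orientation; "ft_force": force on the tool from outside, world axes, zero at the start; "moment": the same for the moment, N m; "grip_width": finger opening in m; "grip_force": force on a finger pad.
Only numpy, scipy, OpenCV 4.12 (cv2) and the standard library are available. Lean on these libraries where they do the work, as an engineer would, in place of code of your own. Each camera call takes 0.05 s, during which the arm holds its last target. There are 200 camera calls.

## Working session

There is one attempt and no reset: what is moved stays moved. The work goes in short steps, Python scripts to look and compute and a tool call to move; the robot and the scene stay as the last step left them, time stands still between calls to the robot, and variables do not carry over. Pictures are saved under pics/ and viewed, at most 12 in all, crops included, and the job is handed in when it is done.

Besides the shell and the picture viewer there is one more tool, called after "Request:" as a command line: name --argument value ..., lists and objects as JSON in quotes. move_arm: Moves the arm, as the interface text tells. Shifts and turns lie within -1 to 1; 1 stands for 100 mm of shift or 90 degrees of turn. Its arguments: {"type":"object","properties":{"moves":{"type":"string"},"squeeze":{"type":"number"}},"required":["moves"]}

```bash
mkdir -p pics; ls
cat > h.py <<'E'
import numpy as np, cv2
from rig import robot
def cam(n):
    c=robot.camera(n); return c['image'],np.array(c['intrinsics']),np.array(c['extrinsics'])
def ray(K,E,u,v):
    d=np.linalg.inv(K)@[u,v,1]; d=np.array([d[0],-d[1],-d[2]])
    R=E[:3,:3]; o=-R.T@E[:3,3]; return o,R.T@d
def onz(K,E,u,v,z):
    o,d=ray(K,E,u,v); return o+d*(z-o[2])/d[2]
def proj(K,E,p):
    c=E[:3,:3]@np.array(p)+E[:3,3]; q=K@[c[0],-c[1],-c[2]]; return q[:2]/q[2]
def save(n,im): cv2.imwrite('pics/'+n+'.png',cv2.cvtColor(im,cv2.COLOR_RGB2BGR))
E
python3 - <<'E'
from h import *
for n in('scene','top'):
    im,K,E=cam(n); save(n+'0',im); np.savez(n+'0',im=im,K=K,E=E); print(n,K.round(1).tolist(),(-E[:3,:3].T@E[:3,3]).round(3))
print(robot.get_obs())
E
```

```text
pics
scene [[466.9, 0.0, 308.9], [0.0, 466.9, 231.4], [0.0, 0.0, 1.0]] [0.114 0.543 0.609]
top [[546.3, 0.0, 317.2], [0.0, 546.3, 240.8], [0.0, 0.0, 1.0]] [0.437 0.015 0.958]
{'time': 0.1, 'q': array([-1.44049431e+00,  5.28343393e-01,  1.43378247e+00,  7.18652032e-07,
        1.18140735e+00, -1.78481460e-01]), 'joint_velocities': array([ 0.00042836, -0.00250151, -0.00176207,  0.00036797, -0.00155447,
       -0.00018777]), 'joint_torque': array([-7.40169417e-04, -4.40986311e+01, -1.77150500e+01,  6.34735124e-02,
        5.33968024e-02, -4.56147870e-05]), 'position': array([ 0.18988545, -0.59473083,  0.2076852 ]), 'tool_rot': array([ 9.88104807e-01,  1.53778894e-01,  2.37036221e-05, -9.69986714e-04]), 'ft_force': array([-0.24645843,  0.15015774, -1.10274299]), 'moment': array([ 0.01630259,  0.05689079, -0.01158817]), 'grip_force': 0.0, 'grip_width': 0.0870538368202992}
```

View pics/top0.png

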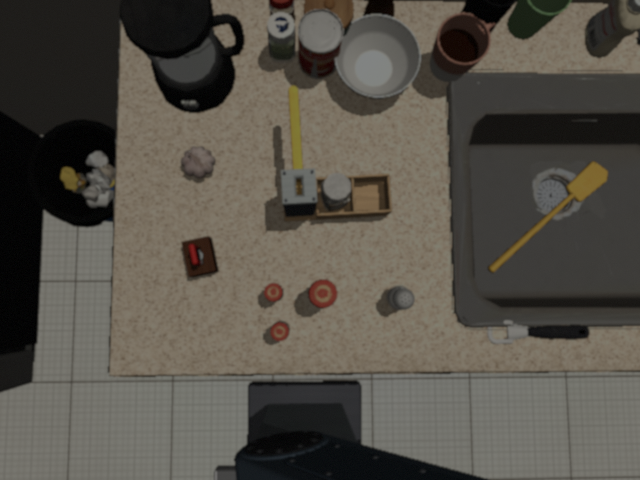

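View pics/scene0.png

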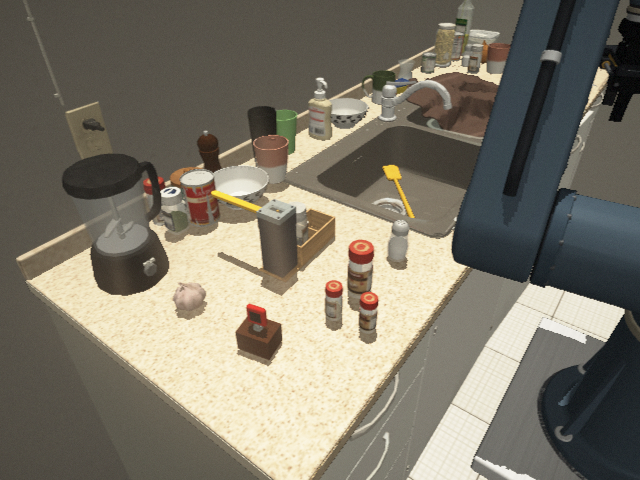

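The top view shows three red caps in front of the caddy: (322,293), (273,292) and (279,331), plus another at the back wall. The one at (322,293), which is (360,270) in the scene view, is the largest and so the one meant. The lock post is at (298,187), the free cell at (371,194), the key stand at (200,257), the salt at (402,298) and the garlic at (198,162). I'll confirm with a crop and measure.

Run:
```python
from h import *
d=np.load('top0.npz'); im,K,E=d['im'],d['K'],d['E']
save('crop1',cv2.resize(im[150:350,170:430],None,fx=3,fy=3,interpolation=cv2.INTER_CUBIC))
hsv=cv2.cvtColor(im,cv2.COLOR_RGB2HSV)
m=(((hsv[...,0]<6)|(hsv[...,0]>172))&(hsv[...,1]>130)&(hsv[...,2]>60)).astype(np.uint8)
m=cv2.morphologyEx(m,cv2.MORPH_CLOSE,np.ones((5,5)))
n,l,s,c=cv2.connectedComponentsWithStats(m)
for i in range(1,n):
    if s[i,4]>40 and 220<c[i][1]<350: print(s[i],c[i].round(1),[ (z,onz(K,E,*c[i],z).round(4)[:2].tolist()) for z in(.04,.069,.087,.106)])
# width of each cap at its height
    
y=((hsv[...,0]>20)&(hsv[...,0]<32)&(hsv[...,1]>170)&(hsv[...,2]>100)).astype(np.uint8); y[:,:280]=0;y[:,320:]=0
p=np.argwhere(y)[:,::-1]; w=np.array([onz(K,E,u,v,.13)[:2] for u,v in p]);print(len(p))
vx,vy,x0,y0=cv2.fitLine(w.astype(np.float32),cv2.DIST_HUBER,0,.01,.01).ravel();print('bar',vx,vy,x0,y0,w.min(0),w.max(0))
```

```text
[188 243  10  21 134] [192.7 253. ] [(0.04, [0.5117, 0.1923]), (0.069, [0.5093, 0.1867]), (0.087, [0.5079, 0.1833]), (0.106, [0.5063, 0.1796])]
[309 280  27  28 373] [321.1 293.2] [(0.04, [0.4437, -0.0223]), (0.069, [0.4435, -0.0211]), (0.087, [0.4434, -0.0203]), (0.106, [0.4432, -0.0196])]
[264 284  18  17 203] [273.6 292.1] [(0.04, [0.4458, 0.0571]), (0.069, [0.4456, 0.0557]), (0.087, [0.4454, 0.0549]), (0.106, [0.4452, 0.0541])]
[271 322  17  19 211] [279.1 330.4] [(0.04, [0.3827, 0.0478]), (0.069, [0.3844, 0.0468]), (0.087, [0.3855, 0.0461]), (0.106, [0.3866, 0.0455])]
0Traceback (most recent call last):
  File "<stdin>", line 14, in <module>
cv2.error: OpenCV(4.12.0) /io/opencv/modules/imgproc/src/linefit.cpp:618: error: (-215:Assertion failed) npoints2 >= 0 || npoints3 >= 0 in function 'fitLine'
```

View pics/crop1.png

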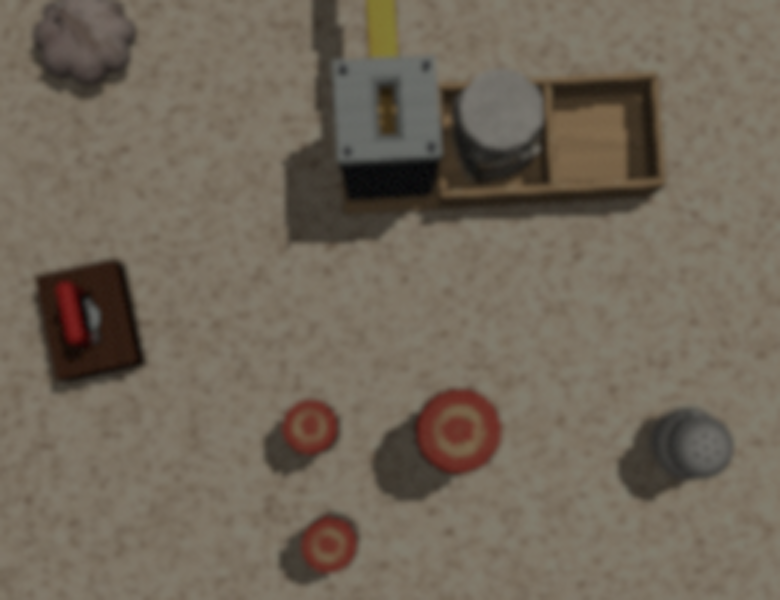

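The crop confirms it: the cap at crop (459,431), i.e. (322,293), is clearly the largest of the three in front. The keyhole is at crop (388,108), with post top corners (335,60), (438,58), (440,160) and (338,162). The stand's corners are (38,275), (121,261), (143,362) and (60,380).

Run:
```python
from h import *
d=np.load('top0.npz'); im,K,E=d['im'],d['K'],d['E']
f=lambda p,z:onz(K,E,170+(p[0]+.5)/3-.5,150+(p[1]+.5)/3-.5,z)[:2]
g=lambda P,z:np.array([f(p,z) for p in P])
def q(P,z,n):
    w=g(P,z); print(n,w.round(4).tolist(),'c',w.mean(0).round(4),'sides',np.linalg.norm(w-np.roll(w,-1,0),axis=1).round(4))
    return w
w=q([(335,60),(438,58),(440,160),(338,162)],.144,'post')
for a,b in((1,0),(2,3)):v=w[b]-w[a];print(np.degrees(np.arctan2(-v[0],v[1])))
for a,b in((3,0),(2,1)):v=w[b]-w[a];print(np.degrees(np.arctan2(v[1],v[0])))
print('slot',f((388,108),.144))
c=q([(440,82),(658,76),(662,187),(441,198)],.05,'cells')
for a,b in((1,0),(2,3)):v=c[b]-c[a];print(np.degrees(np.arctan2(-v[0],v[1])))
w=q([(38,275),(121,261),(143,362),(60,380)],.04,'stand')
for a,b in((3,0),(2,1)):v=w[b]-w[a];print(np.degrees(np.arctan2(v[1],v[0])))
print('head',g([(65,283),(78,343)],.087)); print('jar',f((459,431),.106),'salt',f((695,442),.085),'garlic',f((82,40),.04))
o=robot.get_obs();
from scipy.spatial.transform import Rotation as R
print(R.from_quat(o['tool_rot']).as_matrix().round(3))
```

```text
post [[0.6296, 0.0413], [0.6308, -0.0108], [0.5785, -0.0115], [0.5774, 0.0397]] c [0.6041 0.0147] sides [0.0521 0.0523 0.0512 0.0522]
1.3031666788021683
1.182378956308598
1.7451089249650225
0.8286413852341667
slot [0.60501339 0.01455345]
cells [[0.6393, -0.0149], [0.6431, -0.1385], [0.5795, -0.1396], [0.5733, -0.0151]] c [ 0.6088 -0.077 ] sides [0.1237 0.0636 0.1246 0.0661]
1.7438097304550093
2.875622063229732
stand [[0.5313, 0.2099], [0.5391, 0.164], [0.4826, 0.151], [0.4727, 0.1967]] c [0.5064 0.1804] sides [0.0466 0.0581 0.0467 0.0601]
12.778049794710633
12.955665944220756
head [[0.52223173 0.185706  ]
 [0.49038718 0.17830556]]
jar [ 0.44303147 -0.02194516] salt [ 0.43672822 -0.14866837] garlic [0.6652962  0.18786991]
[[ 0.953  0.304 -0.   ]
 [ 0.304 -0.953  0.002]
 [ 0.    -0.002 -1.   ]]
```

Keyhole ≈ (0.6045, 0.0146) with caddy yaw about 1.5°, and the post side of 52 mm checks out. Free cell ≈ (0.608, −0.108), jar ≈ (0.443, −0.021), key ≈ (0.506, 0.181) with yaw about 13°, matching the 60×46 stand. Next I move above the jar.

Request:
move_arm --moves "0.2 -0.23 0 0 0 0 1; 0.42 -0.47 0 0 0 0 1; 0.63 -0.7 0 0 0 0 1; 0.83 -0.94 0 0 0 0 1"

```text
time: 0.5
position: [0.2408, -0.4792, 0.2081]
tool_rot: [0.988, 0.154, 0.0, -0.001]
ft_force: [-0.8, -0.3, 0.8]
grip_width: 0.0867
grip_force: 0.0
```

Request:
move_arm --moves "0.2 -0.23 0 0 0 0 1; 0.42 -0.47 0 0 0 0 1; 0.63 -0.7 0 0 0 0 1; 0.83 -0.94 0 0 0 0 1"

```text
time: 0.9
position: [0.2913, -0.3644, 0.2083]
tool_rot: [0.988, 0.154, 0.0, -0.0]
ft_force: [0.2, -0.1, 1.1]
grip_width: 0.0867
grip_force: 0.0
```

Request:
move_arm --moves "0.2 -0.23 0 0 0 0 1; 0.42 -0.47 0 0 0 0 1; 0.63 -0.7 0 0 0 0 1; 0.83 -0.94 0 0 0 0 1"

```text
time: 1.3
position: [0.3418, -0.2498, 0.2084]
tool_rot: [0.988, 0.154, -0.0, -0.0]
ft_force: [0.4, 0.1, 0.4]
grip_width: 0.0869
grip_force: 0.0
```

Request:
move_arm --moves "0.2 -0.23 0 0 0 0 1; 0.42 -0.47 0 0 0 0 1; 0.63 -0.7 0 0 0 0 1; 0.83 -0.94 0 0 0 0 1"

```text
time: 1.7
position: [0.3923, -0.135, 0.2084]
tool_rot: [0.988, 0.154, -0.0, -0.0]
ft_force: [1.3, -0.3, -0.4]
grip_width: 0.0872
grip_force: 0.0
```

Request:
move_arm --moves "0.2 -0.23 0 0 0 -0.1 1; 0.42 -0.47 0 0 0 -0.19 1; 0.63 -0.7 0 0 0 -0.28 1; 0.83 -0.94 0 0 0 -0.37 1; 0.83 -0.94 0 0 0 -0.46 1; 0.83 -0.94 0 0 0 -0.55 1; 0.83 -0.94 0 0 0 -0.64 1; 0.83 -0.94 0 0 0 -0.73 1; 0.83 -0.94 0 0 0 -0.8 1; 0.83 -0.94 0 0 0 -0.8 1; 0.83 -0.94 0 0 0 -0.8 1"

```text
time: 2.8
position: [0.4423, -0.0214, 0.2084]
tool_rot: [0.71, 0.704, -0.0, -0.0]
ft_force: [-0.3, -0.6, -0.1]
grip_width: 0.0867
grip_force: 0.0
```

Run:
```python
from h import *
from scipy.spatial.transform import Rotation as R
im,K,E=cam('wrist'); save('w1',im); o=robot.get_obs()
print(o['time'],o['position'],R.from_quat(o['tool_rot']).as_matrix().round(3).tolist(),o['q'].round(2))
print((-E[:3,:3].T@E[:3,3]).round(3), proj(K,E,[.443,-.021,.106]))
hsv=cv2.cvtColor(im,cv2.COLOR_RGB2HSV)
m=(((hsv[...,0]<6)|(hsv[...,0]>172))&(hsv[...,1]>130)&(hsv[...,2]>60)).astype(np.uint8)
m=cv2.morphologyEx(m,cv2.MORPH_CLOSE,np.ones((15,15)))
n,l,s,c=cv2.connectedComponentsWithStats(m)
for i in range(1,n):
    if s[i,4]>300: print(s[i],c[i].round(1),onz(K,E,s[i][0]+s[i][2]/2,s[i][1]+s[i][3]/2,.106).round(4))
```

```text
2.85 [ 0.44237396 -0.02147575  0.20843504] [[0.007, 1.0, -0.0], [1.0, -0.007, 0.0], [0.0, -0.0, -1.0]] [-0.3   0.28  1.87  0.    0.99 -0.29]
[0.443 0.045 0.385] [318.82174068 237.43986439]
[306 121  34  36 959] [322.5 138.5] [0.4467 0.0558 0.106 ]
[233 135  36  34 988] [250.8 151.4] [0.3915 0.0466 0.106 ]
[ 294  206   53   57 2361] [320.  234.9] [ 0.4444 -0.0186  0.106 ]
```

View pics/w1.png

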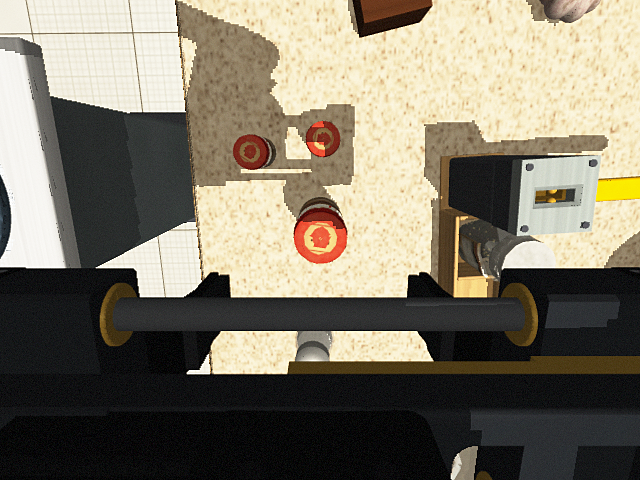

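The wrist view shows the big jar's cap at (320,236) under the gripper, and the two small jars at (322,138) and (252,151) are clear. It agrees with the top view to within 3 mm, so I descend and grip.

Request:
move_arm --moves "0.01 0.015 0.3 0 0 0 1; 0.01 0.015 0.6 0 0 0 1; 0.01 0.015 0.9 0 0 0 1; 0.01 0.015 1.0 0 0 0 1"

```text
time: 3.25
position: [0.4423, -0.0201, 0.1064]
tool_rot: [0.709, 0.705, -0.001, -0.002]
ft_force: [-0.6, 0.0, -0.1]
grip_width: 0.0868
grip_force: 0.0
```

Request:
move_arm --moves "0 0 0.2 0 0 0 1; 0 0 0.38 0 0 0 1; 0 0 0.38 0 0 0 1; 0 0 0.38 0 0 0 0.4; 0 0 0.38 0 0 0 0.4; 0 0 0.38 0 0 0 0.4; 0 0 0.38 0 0 0 0.4; 0 0 0.38 0 0 0 0.4; 0 0 0.38 0 0 0 0.4; 0 0 0.38 0 0 0 0.4" --squeeze 20

```text
time: 4.25
position: [0.4441, -0.0205, 0.0707]
tool_rot: [0.709, 0.705, 0.0, 0.0]
ft_force: [-0.1, -0.2, 2.4]
grip_width: 0.0437
grip_force: 20.0
```

Request:
move_arm --moves "0 0 -0.25 0 0 0 0.4; 0 0 -0.55 0 0 0 0.4; 0 0 -0.8 0 0 0 0.4; -0.25 0.2 -0.8 0 0 0 0.4; -0.5 0.4 -0.8 0 0 0 0.4; -0.75 0.6 -0.8 0 0 0 0.4; -0.86 0.8 -0.8 0 0 0 0.4; -0.86 1 -0.8 0 0 0 0.4"

```text
time: 5.05
position: [0.5443, -0.109, 0.1503]
tool_rot: [0.71, 0.704, -0.0, 0.0]
ft_force: [-0.1, -0.2, -0.5]
grip_width: 0.044
grip_force: 20.0
```

Request:
move_arm --moves "0 0.25 0 0 0 0 0.4; 0 0.45 0 0 0 0 0.4; 0 0.62 0 0 0 0 0.4; 0 0.62 0 0 0 0 0.4; 0 0.62 0 0 0 0 0.4"

```text
time: 5.55
position: [0.6044, -0.107, 0.1498]
tool_rot: [0.709, 0.705, -0.001, -0.001]
ft_force: [0.6, 0.2, -0.1]
grip_width: 0.0443
grip_force: 20.0
```

Run:
```python
from h import *
im,K,E=cam('wrist'); o=robot.get_obs(); save('w2',im)
np.savez('w2',im=im,K=K,E=E)
print(o['time'],o['position'],o['q'].round(2))
a=np.radians(1.5);X=np.array([np.cos(a),np.sin(a),0]);Y=np.array([-X[1],X[0],0]);O=np.array([.6045,.0146,0])
for p in[(-.029,-.094,.05),(.029,-.094,.05),(.029,-.152,.05),(-.029,-.152,.05),(0,0,.144),(-.026,-.026,.144)]:
    print(p,proj(K,E,O+X*p[0]+Y*p[1]+[0,0,p[2]]).round(1))
```

```text
5.6 [ 0.60393599 -0.10695045  0.14990965] [-0.36  0.58  1.52 -0.    1.05 -0.35]
(-0.029, -0.094, 0.05) [284.6 205.7]
(0.029, -0.094, 0.05) [358.2 203.5]
(0.029, -0.152, 0.05) [358.4 273.4]
(-0.029, -0.152, 0.05) [288.3 275.4]
(0, 0, 0.144) [316.9  30.9]
(-0.026, -0.026, 0.144) [264.6  93. ]
```

View pics/w2.png

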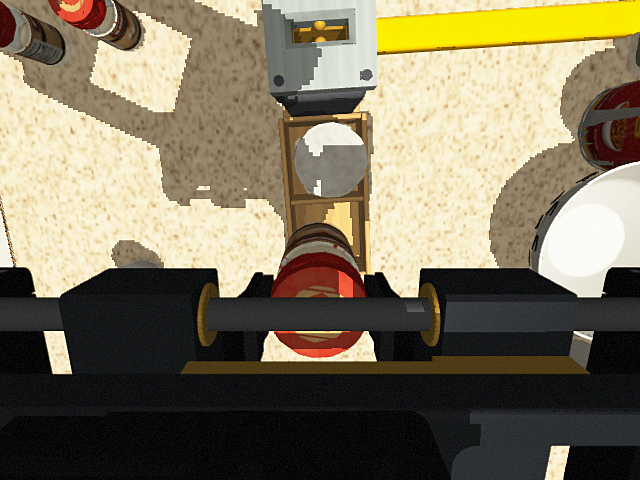

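The wrist view shows the held jar over the cell and the keyhole at (321,32), about 4 px right of prediction. I'll zoom in on the cell edges.

Run:
```python
from h import *
im=np.load('w2.npz')['im']
save('w2c',cv2.resize(im[0:290,255:385],None,fx=2,fy=2,interpolation=cv2.INTER_CUBIC))
```

```text
(no output)
```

View pics/w2c.png

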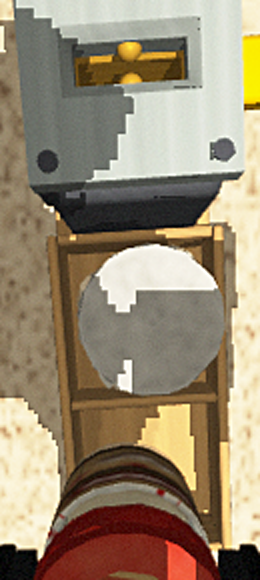

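The cell's inner walls are at columns 290.5 and 363.5, so the cell is about 3.5 mm further in x than estimated, at x ≈ 0.6105. I correct for that and lower.

Request:
move_arm --moves "-0.01 0.065 0 0 0 0 0.4; -0.01 0.065 0.15 0 0 0 0.4; -0.01 0.065 0.3 0 0 0 0.4; -0.01 0.065 0.4 0 0 0 0.4; -0.01 0.065 0.5 0 0 0 0.4; -0.01 0.065 0.6 0 0 0 0.4; -0.01 0.065 0.6 0 0 0 0.4; -0.01 0.065 0.6 0 0 0 0.4"

```text
time: 6.4
position: [0.6121, -0.1084, 0.0904]
tool_rot: [0.709, 0.705, -0.0, -0.0]
ft_force: [-0.5, 0.5, -0.2]
grip_width: 0.0443
grip_force: 20.0
```

Request:
move_arm --moves "0 0 0.06 0 0 0 0.4; 0 0 0.11 0 0 0 0.4; 0 0 0.14 0 0 0 0.4; 0 0 0.14 0 0 0 0.4; 0 0 0.14 0 0 0 0.8; 0 0 0.14 0 0 0 0.8; 0 0 0.14 0 0 0 0.8; 0 0 0.14 0 0 0 0.8; 0 0 0.14 0 0 0 0.8"

```text
time: 7.3
position: [0.6121, -0.1084, 0.0767]
tool_rot: [0.709, 0.705, 0.0, 0.0]
ft_force: [-0.2, 0.1, 0.2]
grip_width: 0.0684
grip_force: 0.0
```

Request:
move_arm --moves "0 0 -0.2 0 0 0 0.8; 0 0 -0.5 0 0 0 0.8; 0 0 -0.9 0 0 0 0.8; 0 0 -1 0 0 0 0.8"

```text
time: 7.7
position: [0.6148, -0.1093, 0.1811]
tool_rot: [0.709, 0.705, 0.002, 0.004]
ft_force: [0.5, -0.0, 1.6]
grip_width: 0.0696
grip_force: 0.0
```

Run:
```python
from h import *
from scipy.spatial.transform import Rotation as R
o=robot.get_obs();print(o['time'],o['position'],R.from_quat(o['tool_rot']).as_matrix().round(3).tolist(),o['q'].round(2))
im,K,E=cam('scene'); save('s2',cv2.resize(im[170:310,200:420],None,fx=3,fy=3))
```

```text
7.7 [ 0.61483888 -0.10930345  0.18114846] [[0.005, 1.0, 0.008], [1.0, -0.005, -0.003], [-0.003, 0.008, -1.0]] [-0.35  0.55  1.47  0.    1.11 -0.35]
```

View pics/s2.png

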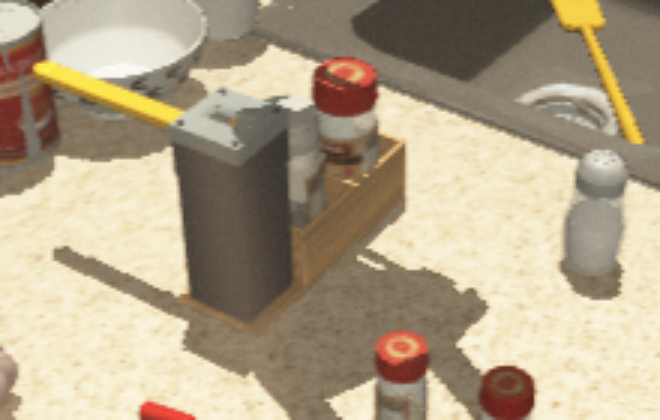

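The jar stands upright in the free cell, its cap at crop (345,85), and the grey jar is still in place. Next, the key.

Request:
move_arm --moves "0.2 -0.1 -0.3 0 0 0 1; 0.5 -0.2 -0.3 0 0 0 1; 0.8 -0.28 -0.3 0 0 0 1; 1 -0.35 -0.3 0 0 0 1"

```text
time: 8.15
position: [0.5759, -0.0064, 0.2054]
tool_rot: [0.709, 0.705, -0.001, -0.001]
ft_force: [0.7, 0.0, 0.1]
grip_width: 0.0857
grip_force: 0.0
```

Request:
move_arm --moves "0.3 -0.1 0 0 0 0 1; 0.6 -0.2 0 0 0 0 1; 0.85 -0.28 0 0 0 0 1; 1 -0.35 0 0 0 0 1"

```text
time: 8.55
position: [0.5414, 0.0937, 0.2053]
tool_rot: [0.708, 0.706, -0.001, -0.001]
ft_force: [0.1, 0.0, -0.4]
grip_width: 0.0869
grip_force: 0.0
```

Request:
move_arm --moves "0.3 -0.1 0 0 0 -0.09 1; 0.6 -0.2 0 0 0 -0.18 1; 0.75 -0.28 0 0 0 -0.27 1; 0.9 -0.35 0 0 0 -0.36 1; 0.9 -0.35 0 0 0 -0.45 1; 0.9 -0.35 0 0 0 -0.54 1; 0.9 -0.35 0 0 0 -0.63 1; 0.9 -0.35 0 0 0 -0.72 1; 0.9 -0.35 0 0 0 -0.81 1; 0.9 -0.35 0 0 0 -0.9 1; 0.9 -0.35 0 0 0 -0.99 1; 0.9 -0.35 0 0 0 -1 1"

```text
time: 9.75
position: [0.5082, 0.1817, 0.2058]
tool_rot: [0.003, 1.0, -0.0, -0.001]
ft_force: [-0.2, 0.3, -0.2]
grip_width: 0.0869
grip_force: 0.0
```

Request:
move_arm --moves "0 0 0 0 0 -0.08 1; 0 0 0 0 0 -0.14 1; 0 0 0 0 0 -0.14 1; 0 0 0 0 0 -0.14 1"

```text
time: 10.15
position: [0.5085, 0.182, 0.2062]
tool_rot: [-0.105, 0.994, -0.0, -0.0]
ft_force: [-0.2, 0.7, 0.7]
grip_width: 0.0872
grip_force: 0.0
```

Run:
```python
from h import *
from scipy.spatial.transform import Rotation as R
im,K,E=cam('wrist'); o=robot.get_obs(); save('w3',im);np.savez('w3',im=im,K=K,E=E)
print(o['time'],o['position'],R.from_quat(o['tool_rot']).as_matrix().round(3).tolist(),o['q'].round(2))
hsv=cv2.cvtColor(im,cv2.COLOR_RGB2HSV)
m=(((hsv[...,0]<6)|(hsv[...,0]>172))&(hsv[...,1]>130)&(hsv[...,2]>60)).astype(np.uint8)
m=cv2.morphologyEx(m,cv2.MORPH_OPEN,np.ones((3,3)))
n,l,s,c=cv2.connectedComponentsWithStats(m)
for i in range(1,n):
    if s[i,4]>200: print(s[i],c[i].round(1),onz(K,E,*c[i],.087).round(4))
print(proj(K,E,[.507,.181,.087]))
```

```text
10.2 [0.50846009 0.18199658 0.20626247] [[-0.978, -0.21, -0.001], [-0.21, 0.978, -0.0], [0.001, 0.0, -1.0]] [ 0.14  0.42  1.65 -0.    1.08 -1.65]
[169  33  36  35 368] [183.7  53.7] [0.3929 0.0521 0.087 ]
[316 209  12  43 458] [321.2 230. ] [0.5051 0.1836 0.087 ]
[317.73592409 231.48666491]
```

View pics/w3.png

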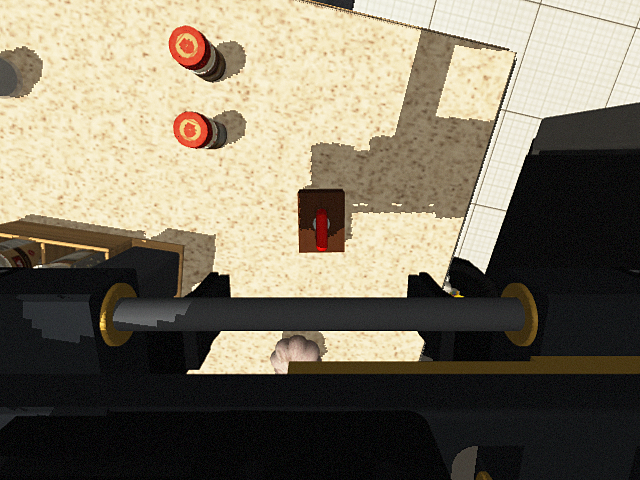

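The red key head is at (321,230) in its stand, aligned with the tool and about 3 mm off. I descend and grip.

Request:
move_arm --moves "0.025 0.015 0.3 0 0 0 1; 0.025 0.015 0.6 0 0 0 0.7; 0.025 0.015 0.85 0 0 0 0.5; 0.025 0.015 1.0 0 0 0 0.5"

```text
time: 10.6
position: [0.5047, 0.1829, 0.1046]
tool_rot: [-0.106, 0.994, -0.0, -0.001]
ft_force: [-0.2, -0.2, 0.2]
grip_width: 0.0706
grip_force: 0.0
```

Request:
move_arm --moves "0 0 0.2 0 0 0 0.5; 0 0 0.44 0 0 0 0.5; 0 0 0.44 0 0 0 0.5; 0 0 0.44 0 0 0 0; 0 0 0.44 0 0 0 0; 0 0 0.44 0 0 0 0; 0 0 0.44 0 0 0 0; 0 0 0.44 0 0 0 0; 0 0 0.44 0 0 0 0; 0 0 0.44 0 0 0 0" --squeeze 50

```text
time: 11.6
position: [0.5062, 0.1831, 0.0631]
tool_rot: [-0.107, 0.994, 0.0, 0.0]
ft_force: [-1.1, 0.4, 4.2]
grip_width: 0.0095
grip_force: 50.0
```

Request:
move_arm --moves "0 0 -0.2 0 0 0 0; 0 0 -0.5 0 0 0 0; 0 0 -0.8 0 0 0 0; 0 0 -1 0 0 0 0"

```text
time: 12.0
position: [0.5063, 0.1832, 0.1643]
tool_rot: [-0.107, 0.994, 0.0, 0.001]
ft_force: [0.7, 1.0, -0.7]
grip_width: 0.0096
grip_force: 50.0
```

Request:
move_arm --moves "0 0 -0.3 0 0 0 0; 0 -0.2 -0.7 0 0 0 0; -0.2 -0.5 -0.7 0 0 0 0; -0.31 -0.8 -0.7 0 0 0 0; -0.31 -0.93 -0.7 0 0 0 0"

```text
time: 12.5
position: [0.5579, 0.0967, 0.2328]
tool_rot: [-0.106, 0.994, -0.0, 0.001]
ft_force: [-0.7, -0.3, -0.0]
grip_width: 0.0096
grip_force: 50.0
```

Request:
move_arm --moves "-0.1 -0.2 0 0 0 0.03 0; -0.2 -0.5 0 0 0 0.06 0; -0.31 -0.8 0 0 0 0.119 0; -0.31 -0.93 0 0 0 0.119 0; -0.31 -0.93 0 0 0 0.119 0; -0.31 -0.93 0 0 0 0.119 0"

```text
time: 13.1
position: [0.6044, 0.0156, 0.232]
tool_rot: [-0.014, 1.0, 0.001, -0.001]
ft_force: [0.8, 0.1, -0.3]
grip_width: 0.0096
grip_force: 50.0
```

Run:
```python
from h import *
from scipy.spatial.transform import Rotation as R
im,K,E=cam('wrist'); o=robot.get_obs(); save('w4',im);np.savez('w4',im=im,K=K,E=E)
p=o['position'];print(o['time'],p,R.from_quat(o['tool_rot']).as_matrix().round(3).tolist(),o['q'].round(2),o['ft_force'])
for z in(.144,p[2]-.054,p[2]+.024):print(z,proj(K,E,[p[0],p[1],z]))
print(proj(K,E,[.6065,.0146,.144]))
```

```text
13.15 [0.60453185 0.01590206 0.23216719] [[-1.0, -0.029, -0.002], [-0.029, 1.0, 0.001], [0.002, 0.001, -1.0]] [-0.16  0.48  1.46  0.    1.21 -1.76] [ 0.61464031 -0.03104853  0.19608294]
0.144 [318.69161545 242.44998497]
0.1781671893316957 [318.80591764 254.62454635]
0.2561671893316957 [319.24031546 300.8931493 ]
[316.93815186 244.86529534]
```

View pics/w4.png

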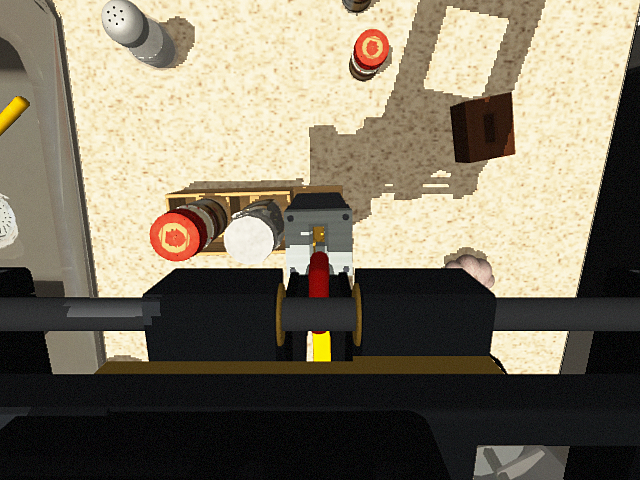

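Run:
```python
from h import *
d=np.load('w4.npz');im,K,E=d['im'],d['K'],d['E']
save('w4c',cv2.resize(im[185:285,270:370],None,fx=6,fy=6,interpolation=cv2.INTER_CUBIC))
a=np.radians(1.4);X=np.array([np.cos(a),np.sin(a),0]);Y=np.array([-X[1],X[0],0]);O=np.array([.6045,.0156,.144])
for q in[(-.026,-.026),(-.026,.026),(.026,.026),(.026,-.026),(-.0135,-.0045),(-.0135,.0045),(0,0)]:
    u=proj(K,E,O+X*q[0]+Y*q[1]);print(q,((u-[270,185]+.5)*6-.5).round(1))
```

```text
(-0.026, -0.026) [ 86.9 145.7]
(-0.026, 0.026) [499.6 147.6]
(0.026, 0.026) [488.4 538.9]
(0.026, -0.026) [ 94.3 537.3]
(-0.0135, -0.0045) [257.5 243.9]
(-0.0135, 0.0045) [328.1 244.3]
(0, 0) [292.3 346.9]
```

View pics/w4c.png

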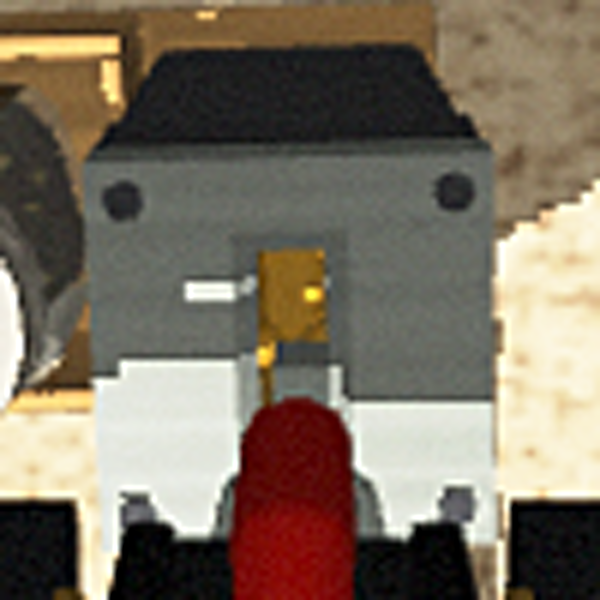

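Run:
```python
from h import *
d=np.load('w4.npz');im,K,E=d['im'],d['K'],d['E']
p=np.array([.60453,.0159,.23217])
for n,dx,dz in(('headfronttop',-.017,.024),('headfrontbot',-.017,-.012),('bladefronttip',-.012,-.054),('bladefronttop',-.012,-.038),('collarfront',-.0085,-.02)):
    for e in(0,.003):print(n,e,((proj(K,E,p+[dx+e,0,dz])-[270,185]+.5)*6-.5).round(1))
```

```text
headfronttop 0 [304.6 488.6]
headfronttop 0.003 [303.4 526.3]
headfrontbot 0 [301.9 368.5]
headfrontbot 0.003 [301.  399.9]
bladefronttip 0 [298.5 317.1]
bladefronttip 0.003 [297.7 343.2]
bladefronttop 0 [299.1 352.1]
bladefronttop 0.003 [298.2 379.8]
collarfront 0 [298.8 432.7]
collarfront 0.003 [297.9 462.4]
```

The key's front edges sit about 2.5 mm further in +x relative to the tool, and the slot is about 1 mm off the estimate. I shift the tool −1.7 mm in world x and begin lowering.

Request:
move_arm --moves "0.017 -0.005 0.1 0 0 0 0; 0.017 -0.005 0.2 0 0 0 0; 0.017 -0.005 0.28 0 0 0 0; 0.017 -0.005 0.33 0 0 0 0; 0.017 -0.005 0.36 0 0 0 0; 0.017 -0.005 0.38 0 0 0 0; 0.017 -0.005 0.39 0 0 0 0; 0.017 -0.005 0.39 0 0 0 0"

```text
time: 13.95
position: [0.6045, 0.0139, 0.1936]
tool_rot: [-0.014, 1.0, -0.0, 0.0]
ft_force: [0.1, 0.1, 0.6]
grip_width: 0.0091
grip_force: 50.0
```

Request:
move_arm --moves "0 0 0.03 0 0 0 0; 0 0 0.06 0 0 0 0; 0 0 0.09 0 0 0 0; 0 0 0.12 0 0 0 0; 0 0 0.15 0 0 0 0; 0 0 0.17 0 0 0 0; 0 0 0.17 0 0 0 0"

```text
time: 14.65
position: [0.6056, 0.0142, 0.1792]
tool_rot: [-0.014, 1.0, 0.0, 0.002]
ft_force: [0.2, 0.5, 8.3]
grip_width: 0.0092
grip_force: 50.0
```

Request:
move_arm --moves "0 0 0.04 0 0 0 0; 0 0 0.08 0 0 0 0; 0 0 0.12 0 0 0 0; 0 0 0.15 0 0 0 0; 0 0 0.17 0 0 0 0; 0 0 0.17 0 0 0 0"

```text
time: 15.25
position: [0.6059, 0.0145, 0.1667]
tool_rot: [-0.014, 1.0, -0.0, 0.003]
ft_force: [-7.9, 3.1, 31.4]
grip_width: 0.0094
grip_force: 50.1
```

The key seems to be at home (TCP z 0.1667 against the expected 0.167, 31 N). I ease off slightly and begin the turn.

Request:
move_arm --moves "0 0 -0.02 0 0 0 0; 0 0 -0.02 0 0 0.05 0; -0.002 0.001 -0.02 0 0 0.12 0; -0.004 0.003 -0.02 0 0 0.2 0; -0.005 0.005 -0.02 0 0 0.3 0; -0.005 0.005 -0.02 0 0 0.3 0"

```text
time: 15.85
position: [0.6061, 0.0154, 0.1668]
tool_rot: [0.221, 0.975, 0.001, 0.002]
ft_force: [-6.2, 2.6, 23.3]
grip_width: 0.0095
grip_force: 50.0
```

Run:
```python
from h import *
o=robot.get_obs();print(o['time'],o['position'],o['tool_rot'],o['q'].round(2),o['ft_force'],o['moment'])
im,K,E=cam('scene'); save('s3',cv2.resize(im[150:290,200:360],None,fx=4,fy=4))
```

```text
15.85 [0.60605239 0.01536231 0.1668168 ] [2.21132187e-01 9.75240891e-01 8.76956713e-04 2.23414522e-03] [-0.16  0.55  1.53  0.    1.06 -1.29] [-6.1674745   2.61788243 23.32334878] [0.60752542 1.03869797 0.00346089]
```

View pics/s3.png

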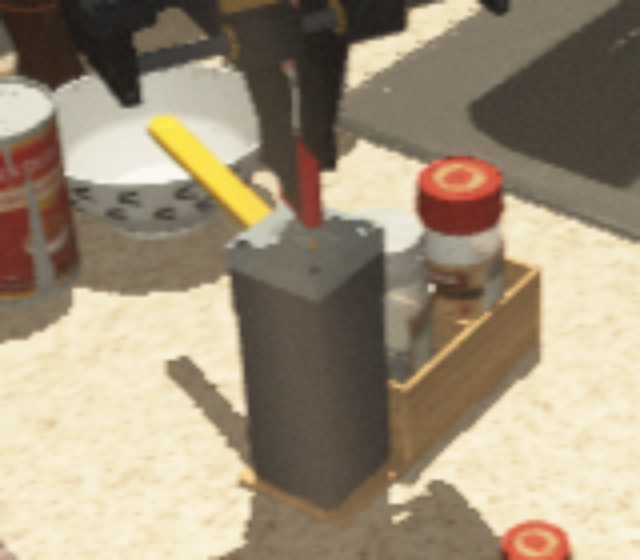

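The key is home and the yellow bar has turned with it. I continue to the stop.

Request:
move_arm --moves "0 0 0 0 0 0.08 0; 0 0 0 0 0 0.16 0; 0 0.003 0 0 0 0.24 0; 0 0.005 0 0 0 0.32 0; 0 0.007 0 0 0 0.4 0; 0 0.01 0 0 0 0.48 0; 0 0.01 0 0 0 0.56 0; 0 0.01 0 0 0 0.64 0; 0 0.01 0 0 0 0.71 0; 0 0.01 0 0 0 0.76 0; 0 0.01 0 0 0 0.76 0; 0 0.01 0 0 0 0.76 0"

```text
time: 17.1
position: [0.6067, 0.0163, 0.1668]
tool_rot: [0.73, 0.683, 0.002, 0.002]
ft_force: [-4.8, 3.2, 23.7]
grip_width: 0.0094
grip_force: 50.4
```

Run:
```python
from h import *
from scipy.spatial.transform import Rotation as R
o=robot.get_obs();print(o['time'],o['position'],R.from_quat(o['tool_rot']).as_matrix().round(3).tolist(),o['q'].round(2),o['ft_force'],o['moment'],o['grip_force'])
for n in('scene','top'):
    im,K,E=cam(n)
    hsv=cv2.cvtColor(im,cv2.COLOR_RGB2HSV)
    m=((hsv[...,0]>22)&(hsv[...,0]<32)&(hsv[...,1]>150)&(hsv[...,2]>70)).astype(np.uint8)
    nn,l,s,c=cv2.connectedComponentsWithStats(m)
    for i in range(1,nn):
        if s[i,4]>60:
            pts=np.argwhere(l==i)[:,::-1]; w=np.array([onz(K,E,u,v,.13)[:2] for u,v in pts]).astype(np.float32)
            vx,vy,a,b=cv2.fitLine(w,cv2.DIST_HUBER,0,.01,.01).ravel()
            print(n,s[i],'dir',np.degrees(np.arctan2(vy,vx)).round(1),'c',w.mean(0),w.min(0),w.max(0))
    if n=='scene': save('s4',cv2.resize(im[150:290,200:400],None,fx=4,fy=4))
```

```text
17.1 [0.60672526 0.01627727 0.16683713] [[0.066, 0.998, 0.005], [0.998, -0.066, 0.001], [0.001, 0.005, -1.0]] [-0.16  0.55  1.53  0.    1.06 -0.09] [-4.77320606  3.15779845 23.66776163] [0.609805   1.10317667 0.10072373] 50.355969071388245
scene [384 165  30  53 243] dir -48.5 c [ 0.48749015 -0.22305304] [ 0.39760828 -0.2782629 ] [ 0.53845775 -0.12123942]
scene [289 179  37  26 218] dir -87.4 c [ 0.6080074  -0.08322103] [ 0.5990683  -0.14365192] [ 0.61739063 -0.02811985]
```

View pics/s4.png

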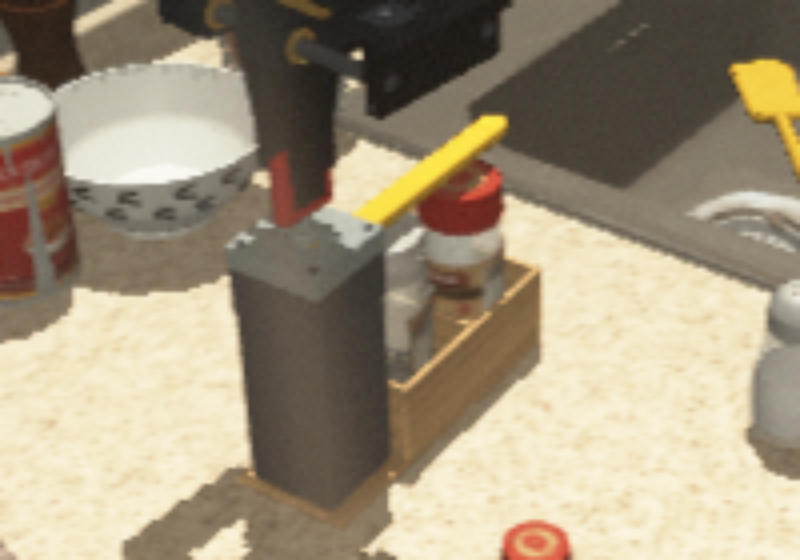

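The bar lies across both jars at about 88–90° from rest. The moment of 0.10 N m matches the spring, and the key is home and gripped at 50 N.

```bash
python3 -c "
from rig import robot
print(robot.hand_in())"
```

```text
the job is handed in; nothing more can be done
None
```

I handed the job in with the red-capped jar upright in the free cell and the key fully home, turned to about 1.55 rad and still gripped at 50 N, with the yellow bar across both jars; the hand-in returned no verdict.

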